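# Size a tap collar on the stepped cone

### The job

A tap is being mended and needs the size-two collar. Of the three plain brass collars standing on the draining board, take the one of middle size, slide it down over the metal sizing cone until it stops, sitting level on the middle step (the one marked with two lines), and let go of it there. Lower it in the grip rather than letting it drop down the cone, and leave the other two collars where they are.

Things in the scene. Friction and masses are not known exactly. Their poses are not given: they have to be found in the camera images.
- collar_middle_center (a point): Plain brass collar, the middle one of three: an open round tube standing on end, outer diameter 58 mm, bore 40 mm, 36 mm tall, the same either way up. This point is its centre, half-way up on its axis; its z axis is the collar's axis. Size two. About 0.2 kg; it can be gripped across its outside from above.
- collar_small_center (a point): Plain brass collar, the smallest of three: an open round tube standing on end, outer diameter 44 mm, bore 28 mm, 36 mm tall, the same either way up. This point is its centre, half-way up on its axis; its z axis is the collar's axis. To be left alone.
- collar_large_center (a point): Plain brass collar, the largest of three: an open round tube standing on end, outer diameter 70 mm, bore 52 mm, 36 mm tall, the same either way up. This point is its centre, half-way up on its axis; its z axis is the collar's axis. To be left alone.
- sizing_cone: Fixed upright steel cone, 132 mm tall, foot 90 mm across, tip 8 mm. Origin: centre of the foot's underside; z up its axis. Three flat steps with lines below each: one line, 100 mm up, 31 mm across; two lines (middle), 60 mm up, 45 mm across; three lines, 24 mm up, 62 mm across. It widens to 26, 36 and 50 mm just above them. On the middle step the middle collar's centre is 78 mm above the origin.
Mind the look-alikes: they are no part of the job. What is shaped like the part that bears collar_middle_center but blue is not meant. Leave any turquoise look-alike of the sizing_cone alone.

How it is judged:
At the end, for the whole second after the job is handed in: The middle collar sits on the middle step of the sizing cone: its centre 72 to 86 mm above the cone's origin, within 10 mm of the cone's axis, level within 10 degrees, and at rest. The small and the large collar are within 30 mm of where they started (z of collar_middle_center in the frame of sizing_cone between 0.072 and 0.086 m and horizontal distance between collar_middle_center and sizing_cone below 0.01 m and angle between the z axis of collar_middle_center and the z axis of sizing_cone, either way round below 0.175 rad and linear speed of collar_middle below 0.02 m/s and distance of each of collar_small_center, collar_large_center from where it was at the start of the episode below 0.03 m); the robot touches nothing.
It fails at once if the middle collar drops down the cone (faster than 0.7 m/s while round the cone) (horizontal distance between collar_middle_center and sizing_cone below 0.02 m and z of collar_middle_center in the frame of sizing_cone below 0.148 m and linear speed of collar_middle above 0.7 m/s).
It fails at once if the small or the large collar is moved more than 30 mm (distance of any of collar_small_center, collar_large_center from where it was at the start of the episode above 0.03 m).
It also fails if it takes over 38 s, if anything falls off the work surface, if the arm or the gripper's body presses on something with over 40 N, if the wrist force passes 120 N, or if a joint passes its speed limit or range.

### The arm

A 6-joint arm with a two-finger parallel gripper is mounted at the origin on a cart in front of the work surface, level with it; the furniture and walls round the work are solid. World frame = base frame: x ahead of the robot, y to its left, z up, the work surface at z = 0. Lengths are in m, angles in rad, forces in N, time in s.
With the tool pointing down it reaches from about 0.375 to 0.9 m from the base axis. Payload 3.1 kg.
Tool frame: the origin (TCP) lies at the very end of the fingers, on their centre line; the grasp point (between the pads) lies arm.tcp_to_grasp behind it (arm.tcp_to_grasp is the distance from the TCP to the grasp point, in m); z points along the fingers, y is the line along which they close (so a half turn about z gives the same grasp; the last joint's range is limited). The gripper opens to 85 mm and grips with 20 to 120 N. Pads are 22 mm wide; open, the fingers measure 114 mm over their backs; the gripper's body (76 mm by 85 mm) begins 54 mm behind the grasp point. The pads swing forward as they close: fully open they stand 13 mm farther back than shut.
Start: joints at [-0.178, 0.527, 1.433, -0, 1.181, -0.178], TCP at [0.625, 0, 0.231] pointing down, gripper open.
Joint ranges: [-3.08, 3.08], [-0.75, 2.2], [0.22, 2.44], [-1.43, 4.57], [0, 2.65], [-2.85, 2.85]. Speed limits (rad/s): [2.79, 2.79, 3.14, 3.14, 3.14, 3.14].

### API

Orientations are given as a unit quaternion [x, y, z, w].
In Python, from workcell import arm gives the robot as it stands.
- The arm moves only by the shell command python3 -m jog 'ROWS' [FORCE]. ROWS is JSON, a list of rows, each a list of 7 numbers: the opening, from -1 (shut) to 1 (fully open), then the shift along the tool's x, y, z in m, then the turn, a rotation vector about the tool's x, y, z in degrees. In form: [[fingers, dx, dy, dz, wx, wy, wz], ...]. A call has exactly 8 rows; each row shifts and turns the commanded pose from where the row before left it, along the tool's axes as they then stand; what a row does not reach is not made up. A row lasts 1/12 s, in which the tool goes at most 41.7 mm and 7.16 degrees, less where a joint would pass 70% of its speed; a pose out of reach is approached as far as the arm can. A call is refused whole if a number of a shift passes 0.0417 or a number of a turn 7.16, either way. A call with a gripper value outside its range is refused whole. The fingers move at their own pace and stop on an object; FORCE is the grip in N (left out, the last holds). Time passes only in rows, so rows that do not move let the fingers close, or fill a call up. It gives the time, the measured TCP pose, the force, the opening and the grip force at its end, in the units of the state.
- arm.get_state(): the state, without advancing time (a new reading comes with each control period).
- arm.capture(name): name is "scene" or "side" or "wrist"; returns (picture, depth): 400x640x3 uint8, red, green, blue; 400x640 float32, m along the optical axis (not along the pixel's ray), 0 where there is no reading.
- arm.camera_params(name): a dict with "fx", "fy", "cx", "cy" (pixels), "xyz" and "rotation" of the camera in the world. Camera axes: x right, y down, z forward; pixel columns grow to the right and rows downward; lengths in m; the calibration is good to about 2 mm. A picture is of the moment at which its call begins: read the wrist's pose just before it. camera_params takes no time and is no camera call; for the wrist camera it gives the pose at the moment of the call.
- arm.close_job(): hands the job in; it is judged then, once.
Trained networks look in the newest picture that a camera, given by its name, has taken for a name from the list of things; names that differ only in an ending like _2 or _b are one class to them, and where a whole thing is asked for, a point or a joint stands for the part that bears it (a point fixed in the world has none). Each returns a list of dicts, best first, with "p" (0 to 1); they miss things now and then, are a little off and sometimes report something else, mostly with a low value. They report only what shows in the picture. A call takes as long as a camera call. They do not tell look-alikes from the thing itself.
- arm.boxes_of(name, camera): "box" ([left, top, right, bottom] in pixels, round what is visible of it).
- arm.pinpoint(name, camera): "xy" ([column, row] in pixels: a listed point, or the origin of a listed thing).
The state is a dict: "time": time; "joint_positions": joint angles; "qd": joint speeds; "effort": joint torques, N m; "position": TCP position; "eef_rot": TCP orientation; "contact_force": force on the tool from outside, world axes, zero at the start; "torque": the same for the moment, N m; "finger_gap": finger opening in m; "grasp_force": force on a finger pad.
Only numpy, scipy, OpenCV 4.12 (cv2) and the standard library are available. Lean on these libraries where they do the work, as an engineer would, in place of code of your own. Each camera call takes 0.05 s, during which the arm holds its last target. There are 200 camera calls.

## Working session

There is one attempt and no reset: what is moved stays moved. The work goes in short steps, Python scripts to look and compute and a shell command to move; the robot and the scene stay as the last step left them, time stands still between calls to the robot, and variables do not carry over. Pictures are saved under pics/ and viewed, at most 10 in all, crops included, and the job is handed in when it is done.

```bash
mkdir -p pics
cat > h.py <<'E'
import numpy as np, cv2
from workcell import arm
def pt(cam,d,p,u,v):
    z=d[int(round(v)),int(round(u))]
    return p(u,v,z)
def proj(c):
    R=np.array(c["rotation"]);R=R.reshape(3,3);t=np.array(c["xyz"])
    return lambda u,v,z: R@np.array([(u-c["cx"])/c["fx"]*z,(v-c["cy"])/c["fy"]*z,z])+t
E
python3 - <<'E'
from h import *
print(arm.tcp_to_grasp, arm.get_state()["eef_rot"])
for cam in ["scene","side"]:
    im,d=arm.capture(cam); cv2.imwrite(f"pics/{cam}0.png",im[:,:,::-1]); np.save(f"{cam}.npy",d)
    p=proj(arm.camera_params(cam)); print(cam,np.round(arm.camera_params(cam)["xyz"],3))
    for n in ["collar_middle_center","collar_small_center","collar_large_center","sizing_cone"]:
        for b in arm.boxes_of(n,cam)[:4]: 
            l,t,r,bt=b["box"]; u,v=(l+r)/2,(t+bt)/2
            print(n,round(b["p"],2),np.round(b["box"]),np.round(pt(cam,d,p,u,v),3))
        print([(round(x["p"],2),np.round(x["xy"])) for x in arm.pinpoint(n,cam)[:4]])
E
```

```text
0.0187 [ 7.07090438e-01  7.07122284e-01 -6.39689254e-04 -8.82460743e-04]Traceback (most recent call last):
  File "<stdin>", line 5, in <module>
  File "h.py", line 7, in proj
    R=np.array(c["rotation"]);R=R.reshape(3,3);t=np.array(c["xyz"])
                                ~~~~~~~~~^^^^^
ValueError: cannot reshape array of size 4 into shape (3,3)
```

```bash
sed -i 's/R=np.array(c\["rotation"\]);R=R.reshape(3,3)/R=Rotation.from_quat(c["rotation"]).as_matrix()/; 1a from scipy.spatial.transform import Rotation' h.py
python3 - <<'E'
from h import *
for cam in ["scene","side"]:
    im,d=arm.capture(cam); cv2.imwrite(f"pics/{cam}0.png",im[:,:,::-1]); np.save(f"{cam}.npy",d)
    p=proj(arm.camera_params(cam)); print(cam,np.round(arm.camera_params(cam)["xyz"],3))
    for n in ["collar_middle_center","collar_small_center","collar_large_center","sizing_cone"]:
        for b in arm.boxes_of(n,cam)[:4]: 
            l,t,r,bt=b["box"]; u,v=(l+r)/2,(t+bt)/2
            print(n,round(b["p"],2),np.round(b["box"]),np.round(pt(cam,d,p,u,v),3))
        print([(round(x["p"],2),np.round(x["xy"])) for x in arm.pinpoint(n,cam)[:4]])
E
```

```text
scene [0.038 0.026 0.694]
collar_middle_center 0.84 [305. 220. 333. 255.] [ 0.459 -0.273 -0.008]
collar_middle_center 0.66 [250. 267. 283. 303.] [ 0.43  -0.133 -0.009]
[(0.96, array([267., 285.])), (0.94, array([323., 238.]))]
collar_small_center 0.57 [272. 200. 297. 228.] [ 0.522 -0.235  0.031]
[(0.74, array([280., 214.]))]
collar_large_center 0.7 [201. 198. 239. 237.] [ 0.617 -0.138 -0.005]
[(0.72, array([218., 218.]))]
sizing_cone 0.92 [351. 158. 395. 221.] [ 0.45  -0.398  0.056]
[(0.63, array([390., 156.])), (0.55, array([373., 203.]))]
side [ 0.477 -1.066  0.575]
collar_middle_center 0.78 [260. 146. 282. 171.] [ 0.418 -0.153  0.034]
collar_middle_center 0.59 [265. 179. 295. 206.] [ 0.448 -0.415  0.124]
collar_middle_center 0.43 [263. 188. 313. 265.] [ 0.46  -0.43   0.063]
[(0.87, array([282., 193.])), (0.75, array([272., 160.])), (0.21, array([352., 162.]))]
collar_small_center 0.84 [312. 177. 331. 200.] [ 0.527 -0.266  0.029]
[(0.63, array([321., 187.]))]
collar_large_center 0.65 [338. 146. 364. 176.] [ 0.598 -0.164  0.032]
[(0.96, array([352., 160.]))]
sizing_cone 0.84 [264. 186. 313. 265.] [ 0.46  -0.43   0.064]
[(0.69, array([274., 158.])), (0.67, array([347., 301.])), (0.57, array([290., 247.]))]
```

View pics/scene0.png

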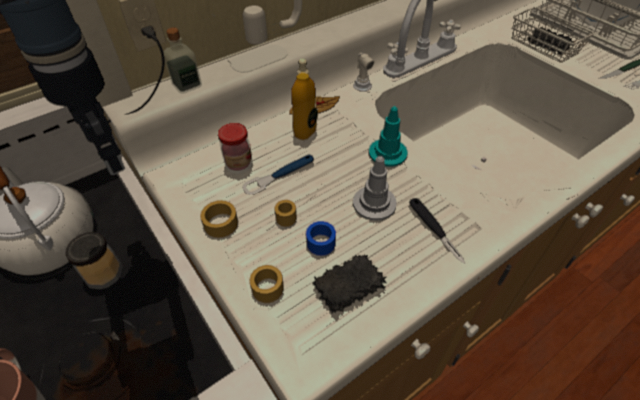

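View pics/side0.png

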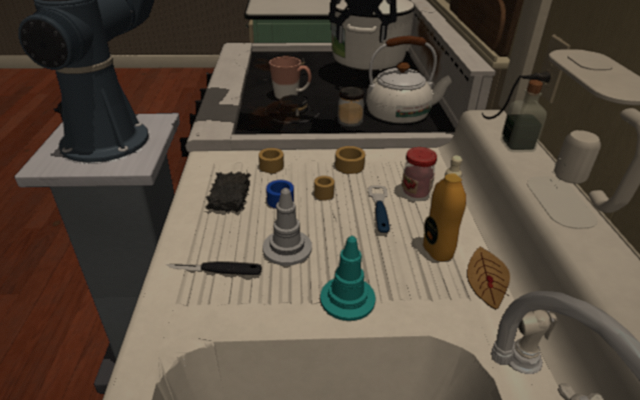

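Scene picture: the brass collars are at (219,218), (286,212) and (267,284), and a blue one is at (321,238). The steel cone is at (375,190) and the turquoise look-alike at (390,140). The candidates for the middle collar are (267,284), which is brass and mid-sized, and (321,238), which is blue and so not meant. I take (267,284). I'll fit circles to confirm the size and get positions.

```bash
cat >> h.py <<'E'
from scipy.optimize import least_squares
def cloud(cam,d,box):
    c=arm.camera_params(cam); p=proj(c); l,t,r,b=box
    v,u=np.mgrid[t:b,l:r]; z=d[t:b,l:r]; k=z>0
    R=Rotation.from_quat(c["rotation"]).as_matrix()
    return (R@np.array([(u[k]-c["cx"])/c["fx"]*z[k],(v[k]-c["cy"])/c["fy"]*z[k],z[k]])).T+c["xyz"]
def rim(P,z0=.030,z1=.041):
    P=P[(P[:,2]>z0)&(P[:,2]<z1)]; c0=np.append((P[:,:2].min(0)+P[:,:2].max(0))/2,.02)
    f=lambda q:np.hypot(P[:,0]-q[0],P[:,1]-q[1])-q[2]
    s=least_squares(f,c0,loss="soft_l1",f_scale=.002)
    return len(P),np.round(s.x,4),np.round(P.min(0),3),np.round(P.max(0),3)
E
python3 - <<'E'
from h import *
B={"scene":dict(mid=(246,262,288,308),small=(268,196,301,232),large=(197,194,243,241),cone=(348,152,400,224)),
"side":dict(mid=(256,142,287,175),small=(308,173,335,203),large=(333,142,369,180),cone=(260,184,316,268))}
for cam in B:
    d=np.load(cam+".npy")
    for n,b in B[cam].items():
        P=cloud(cam,d,b)
        if n!="cone": print(cam,n,*rim(P))
        else:
            for a,c in [(.004,.018),(.028,.058),(.062,.098),(.102,.135)]: print(cam,n,a,*rim(P,a,c))
im=cv2.imread("pics/scene0.png")[190:315,190:345]; cv2.imwrite("pics/crop.png",cv2.resize(im,None,fx=4,fy=4,interpolation=2))
E
```

```text
scene mid 337 [ 0.419  -0.1292  0.0246] [ 0.39  -0.158  0.03 ] [ 0.448 -0.101  0.034]
scene small 142 [ 0.534  -0.2433  0.018 ] [ 0.513 -0.265  0.03 ] [ 0.556 -0.223  0.034]
scene large 292 [ 0.5996 -0.1299  0.0302] [ 0.565 -0.164  0.03 ] [ 0.635 -0.096  0.035]
scene cone 0.004 678 [ 0.4947 -0.4529  0.0805] [ 0.414 -0.546  0.004] [ 0.575 -0.369  0.018]
scene cone 0.028 330 [ 0.458  -0.4128  0.0219] [ 0.434 -0.435  0.028] [ 0.479 -0.388  0.058]
scene cone 0.062 284 [ 0.4582 -0.413   0.0157] [ 0.44  -0.428  0.062] [ 0.473 -0.395  0.098]
scene cone 0.102 140 [ 0.4567 -0.4114  0.0069] [ 0.447 -0.421  0.102] [ 0.466 -0.402  0.13 ]
side mid 191 [ 0.4167 -0.1321  0.0245] [ 0.389 -0.161  0.03 ] [ 0.444 -0.103  0.036]
side small 156 [ 0.5317 -0.2468  0.0182] [ 0.512 -0.268  0.03 ] [ 0.552 -0.223  0.037]
side large 228 [ 0.5968 -0.1332  0.0308] [ 0.552 -0.239  0.03 ] [ 0.631 -0.096  0.037]
side cone 0.004 809 [ 0.4577 -0.3573  0.0854] [ 0.411 -0.477  0.004] [ 0.514 -0.242  0.018]
side cone 0.028 579 [ 0.4572 -0.3515  0.0823] [ 0.411 -0.44   0.028] [ 0.514 -0.247  0.058]
side cone 0.062 357 [ 0.4559 -0.4143  0.0164] [ 0.439 -0.433  0.062] [ 0.473 -0.403  0.098]
side cone 0.102 203 [ 0.4559 -0.4173  0.0071] [ 0.446 -0.427  0.102] [ 0.468 -0.41   0.131]
```

View pics/crop.png

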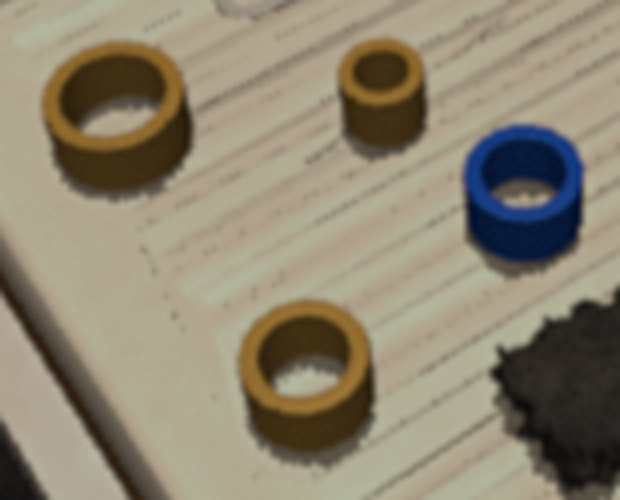

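The crop shows the brass collar at scene (267,284), with a fitted rim matching 58 mm across, so it is the middle one. It stands at about (0.418, -0.1305), and the cone is at about (0.457, -0.4135). Moving above the collar.

```bash
python3 -m jog '[[1,-0.0163,-0.026,0.012,0,0,0],[1,-0.0163,-0.026,0.012,0,0,0],[1,-0.0163,-0.026,0.012,0,0,0],[1,-0.0163,-0.026,0.012,0,0,0],[1,-0.0163,-0.026,0.012,0,0,0],[1,-0.0163,-0.026,0.012,0,0,0],[1,-0.0163,-0.026,0.012,0,0,0],[1,-0.0163,-0.025,0.012,0,0,0]]' 40; python3 -m jog '[[1,0,0,0,0,0,0],[1,0,0,0,0,0,0],[1,0,0,0,0,0,0],[1,0,0,0,0,0,0],[1,0,0,0,0,0,0],[1,0,0,0,0,0,0],[1,0,0,0,0,0,0],[1,0,0,0,0,0,0]]'
python3 - <<'E'
from h import *
c=arm.camera_params("wrist");p=proj(c)
im,d=arm.capture("wrist"); cv2.imwrite("pics/w1.png",im[:,:,::-1])
b=arm.boxes_of("collar_middle_center","wrist");print(b[:2],arm.get_state()["position"])
for q in b[:2]:
    l,t,r,bb=[int(x) for x in q["box"]]
    print(rim(cloud("wrist",d,(max(l-4,0),max(t-4,0),min(r+5,640),min(bb+5,400)))))
E
```

```text
time: 1.62
position: [0.417, -0.1309, 0.1352]
eef_rot: [0.707, 0.707, 0.0, 0.001]
contact_force: [-0.1, -0.0, 0.3]
finger_gap: 0.0854
grasp_force: 0.0
time: 2.28
position: [0.4184, -0.1301, 0.1354]
eef_rot: [0.707, 0.707, 0.0, 0.0]
contact_force: [-0.8, -0.5, -0.0]
finger_gap: 0.0857
grasp_force: 0.0
[{'box': [290.7, 162.7, 360.1, 232.1], 'p': 0.69}, {'box': [320.8, 287.2, 379.3, 343.8], 'p': 0.62}] [ 0.41815279 -0.1301809   0.13534881]
(1820, array([ 0.4187, -0.1289,  0.0244]), array([ 0.39 , -0.157,  0.03 ]), array([ 0.447, -0.101,  0.035]))
(854, array([ 0.4417, -0.2624,  0.0243]), array([ 0.413, -0.276,  0.03 ]), array([ 0.47 , -0.235,  0.035]))
```

View pics/w1.png

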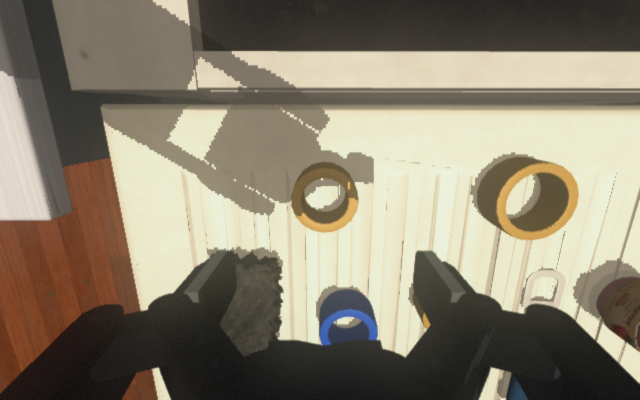

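The wrist view shows the brass collar at (325,197) centred between the fingers, with the blue one off at (348,325). Descending and gripping.

```bash
python3 -m jog '[[1,0.001,0,0.0158,0,0,0],[1,0,0,0.0158,0,0,0],[1,0,0,0.0158,0,0,0],[1,0,0,0.0158,0,0,0],[1,0,0,0.0158,0,0,0],[1,0,0,0.0158,0,0,0],[1,0,0,0.0158,0,0,0],[1,0,0,0.0158,0,0,0]]'; python3 -m jog '[[1,0,0,0,0,0,0],[1,0,0,0,0,0,0],[-1,0,0,0,0,0,0],[-1,0,0,0,0,0,0],[-1,0,0,0,0,0,0],[-1,0,0,0,0,0,0],[-1,0,0,0,0,0,0],[-1,0,0,0,0,0,0]]' 50; python3 -m jog '[[-1,0,0,0,0,0,0],[-1,0,0,0,0,0,0],[-1,0,0,0,0,0,0],[-1,0,0,0,0,0,0],[-1,0,0,0,0,0,0],[-1,0,0,0,0,0,0],[-1,0,0,0,0,0,0],[-1,0,0,0,0,0,0]]'
```

```text
time: 3.05
position: [0.4183, -0.1295, 0.0082]
eef_rot: [0.707, 0.707, 0.0, 0.0]
contact_force: [-0.1, -0.3, -0.2]
finger_gap: 0.0852
grasp_force: 0.0
time: 3.72
position: [0.4185, -0.1296, 0.0104]
eef_rot: [0.707, 0.707, 0.0, 0.001]
contact_force: [-0.3, 0.1, 7.0]
finger_gap: 0.0569
grasp_force: 51.7
time: 4.38
position: [0.4185, -0.1296, 0.0104]
eef_rot: [0.707, 0.707, 0.0, 0.001]
contact_force: [-0.9, 0.3, 6.9]
finger_gap: 0.0566
grasp_force: 51.7
```

```bash
python3 -m jog '[[-1,0,0,-0.005,0,0,0],[-1,0,0,-0.015,0,0,0],[-1,0,0,-0.025,0,0,0],[-1,0,0,-0.025,0,0,0],[-1,0,0,-0.025,0,0,0],[-1,0,0,-0.025,0,0,0],[-1,0,0,-0.025,0,0,0],[-1,0,0,-0.015,0,0,0]]'
python3 - <<'E'
from h import *
s=arm.get_state();print(s["position"],s["contact_force"],s["finger_gap"])
d=0
for cam in ["scene","side"]:
    im,d=arm.capture(cam); cv2.imwrite(f"pics/{cam}1.png",im[:,:,::-1])
    for q in arm.boxes_of("collar_middle_center",cam)[:3]:
        l,t,r,b=[int(x) for x in q["box"]]; P=cloud(cam,d,(l-3,t-3,r+4,b+4)); P=P[P[:,2]>.1]
        print(cam,q["p"],q["box"],len(P), (P.min(0),np.median(P,0),P.max(0)) if len(P) else "")
    
a,b=[cv2.imread(f"pics/{c}1.png") for c in("scene","side")]
cv2.imwrite("pics/ab.png",np.vstack([cv2.resize(a[100:320,180:440],None,fx=2,fy=2)[:300],cv2.resize(b[80:230,180:440],None,fx=2,fy=2)]))
E
```

```text
time: 5.05
position: [0.4183, -0.1294, 0.1718]
eef_rot: [0.707, 0.707, 0.0, 0.002]
contact_force: [0.8, -0.2, -2.7]
finger_gap: 0.0565
grasp_force: 54.3
[ 0.41828072 -0.12943996  0.17179429] [ 0.81238598 -0.15139019 -2.69401538] 0.05650166357673337
scene 0.79 [237.0, 209.8, 267.3, 254.7] 1376 (array([ 0.35073295, -0.15134215,  0.15549286]), array([ 0.39482309, -0.1176917 ,  0.19312315]), array([ 0.454299  , -0.1003459 ,  0.28022123]))
scene 0.63 [306.3, 223.5, 334.2, 256.3] 0 
side 0.82 [252.9, 80.8, 277.2, 105.3] 743 (array([ 0.38003494, -0.163174  ,  0.15888265]), array([ 0.41419091, -0.14771035,  0.18636387]), array([ 0.44455967, -0.10369854,  0.21905331]))
side 0.76 [267.4, 180.3, 294.8, 205.2] 221 (array([ 0.44391312, -0.42693804,  0.10011863]), array([ 0.45620657, -0.4212792 ,  0.11447473]), array([ 0.46929118, -0.40966581,  0.13151834]))
```

View pics/ab.png

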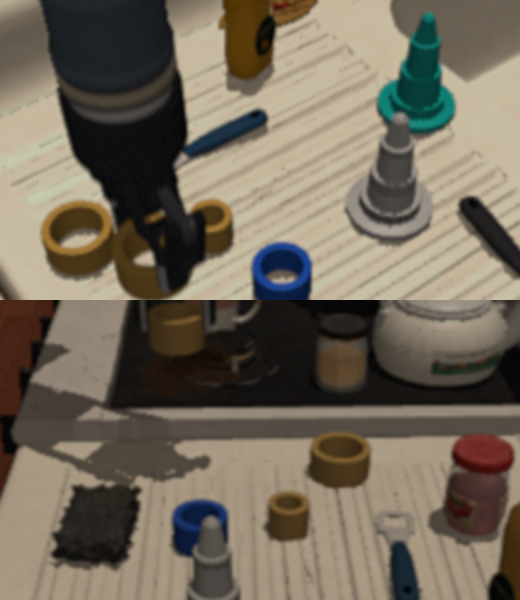

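The collar is held level, at scene crop (150,250) and side crop (177,328). The relative shift to the cone from both cameras is (+0.039, -0.283).

```bash
python3 -m jog '[[-1,-0.02,0.003,0,0,0,0],[-1,-0.04,0.005,0,0,0,0],[-1,-0.041,0.006,0,0,0,0],[-1,-0.041,0.006,0,0,0,0],[-1,-0.041,0.006,0,0,0,0],[-1,-0.041,0.006,0,0,0,0],[-1,-0.039,0.005,0,0,0,0],[-1,-0.02,0.002,0,0,0,0]]';python3 -m jog '[[-1,0,0,0,0,0,0],[-1,0,0,0,0,0,0],[-1,0,0,0,0,0,0],[-1,0,0,0,0,0,0],[-1,0,0,0,0,0,0],[-1,0,0,0,0,0,0],[-1,0,0,0,0,0,0],[-1,0,0,0,0,0,0]]'
python3 - <<'E'
from h import *
s=arm.get_state();print(s["position"],Rotation.from_quat(s["eef_rot"]).as_matrix().round(3))
for cam in ["scene","side"]:
    im,d=arm.capture(cam); cv2.imwrite(f"pics/{cam}2.png",im[:,:,::-1])
    P=cloud(cam,d,(330,100,420,230) if cam=="scene" else (240,90,330,268))
    print(cam,rim(P,.062,.098) ,rim(P,.102,.133))
    for q in arm.boxes_of("collar_middle_center",cam)[:3]: print(np.round(q["box"]),q["p"])
a,b=[cv2.imread(f"pics/{c}2.png") for c in("scene","side")]
cv2.imwrite("pics/ab2.png",np.hstack([cv2.resize(a[90:240,310:440],None,fx=3,fy=3),cv2.resize(b[100:250,225:355],None,fx=3,fy=3)]))
E
```

```text
time: 5.92
position: [0.4568, -0.4173, 0.1665]
eef_rot: [0.708, 0.706, -0.001, 0.0]
contact_force: [1.0, 0.6, -1.5]
finger_gap: 0.0567
grasp_force: 54.2
time: 6.58
position: [0.4572, -0.4119, 0.1692]
eef_rot: [0.707, 0.707, -0.0, 0.0]
contact_force: [0.2, 0.2, -2.5]
finger_gap: 0.0564
grasp_force: 54.2
[ 0.45715966 -0.41189673  0.16919228] [[-0.001  1.     0.   ]
 [ 1.     0.001 -0.   ]
 [-0.     0.    -1.   ]]
scene (299, array([ 0.5089, -0.4635,  0.084 ]), array([ 0.44 , -0.544,  0.062]), array([ 0.571, -0.395,  0.098])) (146, array([ 0.5098, -0.467 ,  0.0803]), array([ 0.448, -0.543,  0.102]), array([ 0.552, -0.402,  0.129]))
[367. 124. 396. 156.] 0.71
[308. 222. 334. 256.] 0.57
side (369, array([ 0.4558, -0.4145,  0.0162]), array([ 0.439, -0.434,  0.062]), array([ 0.473, -0.409,  0.098])) (202, array([ 0.4555, -0.4168,  0.0072]), array([ 0.444, -0.429,  0.103]), array([ 0.466, -0.409,  0.132]))
[270. 146. 298. 184.] 0.69
[265. 180. 293. 207.] 0.61
```

View pics/ab2.png

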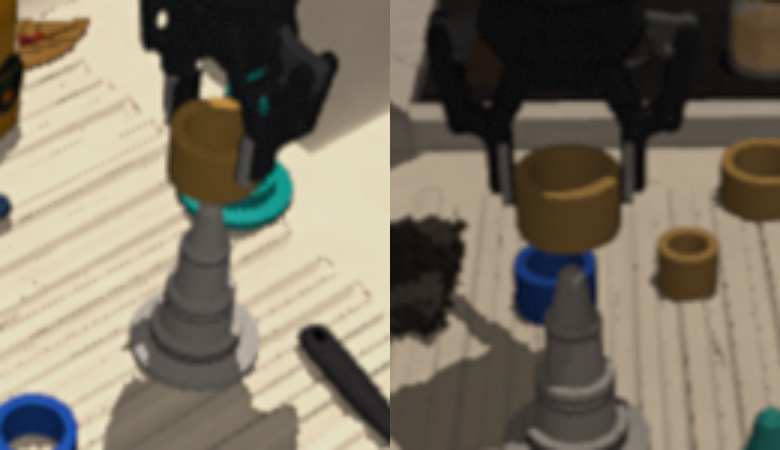

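The collar sits level right above the cone tip, at left crop (210,150) and right crop (568,200). Lowering it in stages.

```bash
python3 -m jog '[[-1,0,0,0.008,0,0,0],[-1,0,0,0.008,0,0,0],[-1,0,0,0.008,0,0,0],[-1,0,0,0.008,0,0,0],[-1,0,0,0.008,0,0,0],[-1,0,0,0.008,0,0,0],[-1,0,0,0.008,0,0,0],[-1,0,0,0.008,0,0,0]]'; python3 -m jog '[[-1,0,0,0.003,0,0,0],[-1,0,0,0.003,0,0,0],[-1,0,0,0.003,0,0,0],[-1,0,0,0.003,0,0,0],[-1,0,0,0.003,0,0,0],[-1,0,0,0.003,0,0,0],[-1,0,0,0,0,0,0],[-1,0,0,0,0,0,0]]'
```

```text
time: 7.45
position: [0.4569, -0.4123, 0.1039]
eef_rot: [0.707, 0.707, 0.0, -0.0]
contact_force: [-0.7, -0.9, -2.7]
finger_gap: 0.0564
grasp_force: 54.2
time: 8.12
position: [0.4569, -0.4123, 0.0868]
eef_rot: [0.707, 0.707, 0.0, -0.0]
contact_force: [-0.2, 0.8, -2.7]
finger_gap: 0.0568
grasp_force: 54.2
```

```bash
python3 -m jog '[[-1,0,0,0.002,0,0,0],[-1,0,0,0.002,0,0,0],[-1,0,0,0.002,0,0,0],[-1,0,0,0.002,0,0,0],[-1,0,0,0.002,0,0,0],[-1,0,0,0.002,0,0,0],[-1,0,0,0,0,0,0],[-1,0,0,0,0,0,0]]'
```

```text
time: 8.78
position: [0.457, -0.4124, 0.0747]
eef_rot: [0.707, 0.707, -0.0, -0.0]
contact_force: [0.1, -0.2, -1.9]
finger_gap: 0.0565
grasp_force: 54.2
```

```bash
python3 -m jog '[[-1,0,0,0.001,0,0,0],[-1,0,0,0.001,0,0,0],[-1,0,0,0.001,0,0,0],[-1,0,0,0.001,0,0,0],[-1,0,0,0.001,0,0,0],[-1,0,0,0,0,0,0],[-1,0,0,0,0,0,0],[-1,0,0,0,0,0,0]]'
```

```text
time: 9.45
position: [0.4571, -0.4125, 0.0705]
eef_rot: [0.707, 0.707, -0.0, 0.0]
contact_force: [-0.2, 0.1, 4.0]
finger_gap: 0.0565
grasp_force: 54.7
```

Contact came at z 0.0705, and 0.0704 was expected for the middle step. Releasing and checking.

```bash
python3 -m jog '[[1,0,0,0,0,0,0],[1,0,0,0,0,0,0],[1,0,0,0,0,0,0],[1,0,0,0,0,0,0],[1,0,0,0,0,0,0],[1,0,0,0,0,0,0],[1,0,0,0,0,0,0],[1,0,0,0,0,0,0]]'; python3 -m jog '[[1,0,0,-0.008,0,0,0],[1,0,0,-0.015,0,0,0],[1,0,0,-0.025,0,0,0],[1,0,0,-0.025,0,0,0],[1,0,0,-0.025,0,0,0],[1,0,0,-0.025,0,0,0],[1,0,0,-0.015,0,0,0],[1,0,0,0,0,0,0]]'
python3 - <<'E'
from h import *
for cam in ["scene","side"]:
    im,d=arm.capture(cam); cv2.imwrite(f"pics/{cam}3.png",im[:,:,::-1])
    P=cloud(cam,d,(348,150,398,224) if cam=="scene" else (260,180,316,268))
    print(cam,rim(P,.087,.099))
a,b=[cv2.imread(f"pics/{c}3.png") for c in("scene","side")]
cv2.imwrite("pics/ab3.png",np.hstack([cv2.resize(a[90:240,310:440],None,fx=3,fy=3),cv2.resize(b[120:270,225:355],None,fx=3,fy=3)]))
E
```

```text
time: 10.12
position: [0.457, -0.4123, 0.0699]
eef_rot: [0.707, 0.707, 0.0, -0.0]
contact_force: [0.1, 0.8, -0.6]
finger_gap: 0.0852
grasp_force: 0.0
time: 10.78
position: [0.4587, -0.4144, 0.2127]
eef_rot: [0.707, 0.707, -0.001, 0.005]
contact_force: [0.0, -0.7, 0.3]
finger_gap: 0.0851
grasp_force: 0.0
scene (385, array([ 0.4593, -0.4132,  0.023 ]), array([ 0.429, -0.44 ,  0.087]), array([ 0.486, -0.383,  0.099]))
side (454, array([ 0.4556, -0.414 ,  0.0238]), array([ 0.428, -0.443,  0.087]), array([ 0.483, -0.387,  0.099]))
```

View pics/ab3.png

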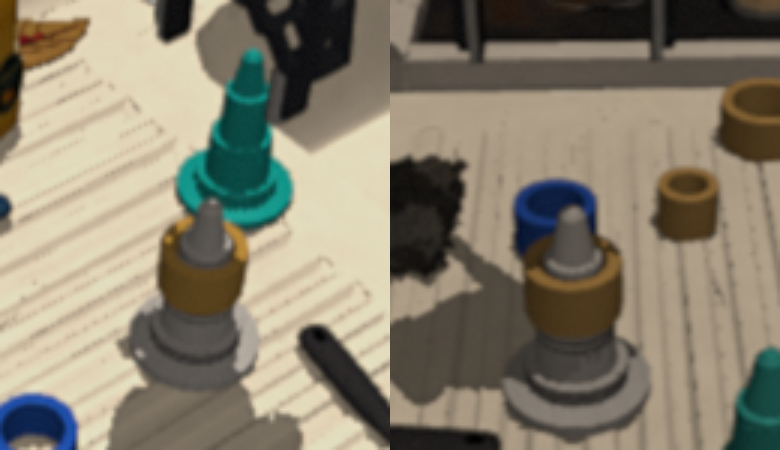

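The collar sits level on the middle step, at left crop (203,270) and right crop (573,285). The gripper is clear, and the other collars have not moved.

```bash
python3 -m jog '[[1,0,0,0,0,0,0],[1,0,0,0,0,0,0],[1,0,0,0,0,0,0],[1,0,0,0,0,0,0],[1,0,0,0,0,0,0],[1,0,0,0,0,0,0],[1,0,0,0,0,0,0],[1,0,0,0,0,0,0]]'; python3 -c "from workcell import arm; print(arm.close_job())"
```

```text
time: 11.55
position: [0.457, -0.4124, 0.2078]
eef_rot: [0.707, 0.707, 0.0, -0.0]
contact_force: [-0.3, -0.6, -0.0]
finger_gap: 0.0853
grasp_force: 0.0
the job is handed in; nothing more can be done
None
```

The middle brass collar was lowered in the grip onto the sizing cone's middle step and released there, sitting level, with the other two collars left in place; I handed the job in at about 11.6 s, and no verdict came back.

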